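Clamp a specimen mount in the notched quick-release vise

TASK

Load the specimen mount into the small bench vise: stand it upright on the rail in front of the V jaw, lift the vise's release bar and, holding it up, slide the carriage along until its sprung pad has pushed the mount home into the V and is itself pressed in about two thirds of its spring travel, then let the bar go so that its tooth drops fully into a notch; if it lands between two notches, ease the carriage back just until it falls in, so that the pad still holds the mount. The mount is brittle: never bottom the pad on it. Never force the tooth against the rail, and leave the other things on the bench where they are.

Things in the scene. Friction and masses are not known exactly. Their poses are not given: they have to be found in the camera images.
- vise: Fixed bench vise: grey base plate 84x244 mm, 12 mm high, with a steel rail down its middle. Origin: under the plate's centre, on the worktop; y runs along the rail towards the V jaw, x across, z up. Rail 26 mm wide, top 34 mm above the worktop, cut across with 5 mm wide, 5 mm deep notches at 12 mm pitch, lands 7 mm. Where the notches lie along the rail is not measured: feel for them
- v_jaw: Aluminium jaw 56 mm wide clamped on the rail, fixed; its place on the rail differs by +-4 mm; axes as the vise. Its upright 90 degree V, 26 mm wide at the mouth, opens towards the carriage (-y). Origin: at worktop height under the centre of a mount that is home in the V. Flat front face 8.5 mm to +y of the origin; top 56 mm above the worktop
- mount_home (a point): Where the centre of the mount's underside is when the mount is home in the V: on top of the rail, 34 mm above the worktop. The rail is plain, without notches, for 30 mm before this point
- specimen_mount: The specimen mount: black round disc 30 mm across, 18 mm high, about 30 g, lying flat on the worktop left of the vise. Origin: centre of its underside, z up. On the rail it overhangs 2 mm each side; beside the rail is free space 22 mm deep, so fingers closing across the rail pass beside it
- carriage: Aluminium saddle sliding on the rail, 60 mm across, 50 mm along, top 58 mm above the worktop. Origin: at worktop height under its centre, axes as the vise. A round sprung pad (17 mm across, 43.5 mm above the worktop) stands out to +y: its face is 53 mm from the origin when free and can be pressed in 24 mm. Pad force 1.5 N at first touch, plus 0.3 N per mm: 6.3 N at two thirds, 8.7 N at its stop
- carriage_slide (a joint): Place of the carriage along the rail, m: 0 at the rear, grows towards the V jaw, ends at 0.120; starts below 0.028. The slide is stiff: about 7 N of friction whichever way it moves, besides the pad's force
- release_bar: Dark round bar 11 mm thick, 60 mm long, level across the rail above the carriage's middle, on two posts 22 mm either side of its middle. Straight below it hangs its tooth, a blade 3.4 mm thick its edge slightly rounded: 0.8 mm play to each side in a notch. Lifts straight up; the carriage is drawn along by it. Origin: the carriage's, raised by the lift
- bar_grip (a point): Middle of the round bar, on its axis: 90 mm above the worktop when the tooth is down in a notch, higher by the lift. Below it 26 mm are free down to the carriage's top, and 30 mm free along the bar between the two spring barrels (68 mm high) round its posts
- bar_lift (a joint): Lift of the release bar, m: 0 = tooth fully in a notch, 0.0045 = tooth resting on a land between notches, over 0.005 = clear of the rail, 0.014 = top stop. Springs press it down with 6 N, 9.5 N at the top. It may start in a notch or on a land
- loupe: Bystander: stand loupe, 40 mm across, 43 mm high. Origin: centre of its underside
- grease_tin: Bystander: round white tin, 53 mm across, 26 mm high. Origin: centre of its underside
- tweezers: Bystander: steel tweezers, 120 mm long, lying flat. Origin: centre of the underside

How it is judged:
On the way, in this order (a step that is already met when the one before it is completed fails the run):
1. the mount stands upright on the rail within 25 mm of its home in the V, let go (horizontal distance between specimen_mount and mount_home below 0.025 m and z of specimen_mount in the frame of v_jaw between 0.031 and 0.037 m and angle between specimen_mount's own z axis and vertical below 0.08 rad and contact force between the fingers and specimen_mount below 0.05 N), for 0.2 s.
2. the release bar is held up by the fingers, tooth clear of the rail, while the carriage stands or slides past 60 mm of its travel (value of joint bar_lift above 0.0048 m and value of joint carriage_slide above 0.06 m and contact force between the fingers and release_bar above 0.5 N), for 0.1 s.
At the end, for the whole second after the job is handed in: The bar is down with its tooth fully in a notch (lift under 1.5 mm); the mount stands upright on the rail, home in the V within 3 mm, held by the pad with 1.75 to 8.4 N (pad pressed in, but short of its stop); everything is at rest (value of joint bar_lift below 0.0015 m and horizontal distance between specimen_mount and mount_home below 0.003 m and z of specimen_mount in the frame of v_jaw between 0.031 and 0.037 m and angle between specimen_mount's own z axis and vertical below 0.08 rad and contact force between carriage and specimen_mount between 1.75 and 8.4 N and velocity of joint carriage_slide between -0.003 and 0.003 m/s and linear speed of specimen_mount below 0.005 m/s); the robot touches nothing.
It fails at once if the pad squeezes the mount with over 12 N (contact force between carriage and specimen_mount above 12 N).
It fails at once if the tooth is forced against the rail with over 35 N (contact force between release_bar and vise above 35 N).
It fails at once if the loupe, the tin or the tweezers are moved by over 15 mm (distance of any of loupe, grease_tin, tweezers from where it was at the start of the episode above 0.015 m).
It also fails if it takes over 64 s, if anything falls off the work surface, if the arm or the gripper's body presses on something with over 40 N, if the wrist force passes 120 N, or if a joint passes its speed limit or range.

ROBOT

A 6-joint arm with a two-finger parallel gripper is mounted at the origin on a cart in front of the work surface, level with it; the furniture and walls round the work are solid. World frame = base frame: x ahead of the robot, y to its left, z up, the work surface at z = 0. Lengths are in m, angles in rad, forces in N, time in s.
With the tool pointing down it reaches from about 0.375 to 0.9 m from the base axis. Payload 3.1 kg.
Tool frame: the origin (TCP) lies on the centre line of the jaws, within the pads' length; the fingertips stand 19 mm ahead of it and the grasp point (between the pads) is the TCP; y points along the fingers, x is the direction in which the jaws open and shut, and the axes are right-handed (so a half turn about y gives the same grasp; the last joint's range is limited). The gripper opens to 85 mm and grips with 20 to 120 N. Pads are 22 mm wide; open, the fingers measure 114 mm over their backs; the gripper's body (76 mm by 85 mm) begins 54 mm behind the grasp point. The pads swing forward as they close: fully open they stand 13 mm farther back than shut.
Start: joints at [-1.522, 0.527, 1.433, -0, 1.181, -0.178], TCP at [0.141, -0.609, 0.25] pointing down, gripper open.
Joint ranges: [-3.08, 3.08], [-0.75, 2.2], [0.22, 2.44], [-1.43, 4.57], [0, 2.65], [-2.85, 2.85]. Speed limits (rad/s): [2.79, 2.79, 3.14, 3.14, 3.14, 3.14].

INTERFACE

Orientations are given as a unit quaternion [x, y, z, w].
In Python, from station import * gives the robot as it stands.
- The arm moves only by the tool step_arm, never from a script. Its argument "moves" is a list of rows, each a list of 7 numbers: the turn, a rotation vector about the tool's x, y, z in rad, then the shift along the tool's x, y, z in cm, then the closure, from -1 (fully open) to 1 (shut). A call has 1 to 12 rows; each row is the pose to reach, as a shift and turn from the pose measured when the call began, along the tool's axes at that moment; what a row does not reach only later rows make up. A row lasts 1/8 s, in which the tool goes at most 62.5 mm and 10.7 degrees, less where a joint would pass 70% of its speed; a pose out of reach is approached as far as the arm can. A call with a gripper value outside its range is refused whole. The fingers move at their own pace and stop on an object; "grip_force" is the grip in N (left out, the last holds). Time passes only in rows, so rows that repeat a pose let the fingers close. It gives the time, the measured TCP pose, the force and the opening at its end, in the units of the state.
- sense(): the state, without advancing time (a new reading comes with each control period).
- snapshot(name): name is "side" or "top"; returns a dict with "frame" (400x640x3 uint8, red, green, blue), "z_map" (400x640 float32, m along the optical axis (not along the pixel's ray), 0 where there is no reading), "vfov" (degrees; the focal length in pixels is half the picture's height over the tangent of half this angle, whatever the lens; pixels are square), "cx", "cy" (the principal point, pixels), "xyz" and "orientation" of the camera in the world. Camera axes: x right, y down, z forward; pixel columns grow to the right and rows downward; lengths in m; the calibration is good to about 2 mm. A picture is of the moment at which its call begins.
- sign_off(): hands the job in, once; it reports no verdict.
The state is a dict: "t": time; "q": joint angles; "qd": joint speeds; "tau": joint torques, N m; "tcp_pos": TCP position; "tool_rot": TCP orientation; "force": force on the tool from outside, world axes, zero at the start; "ft_torque": the same for the moment, N m; "finger_gap": opening from 0.0 (shut) to 1.0 (fully open).
Only numpy, scipy, OpenCV 4.12 (cv2) and the standard library are available. Lean on these libraries where they do the work, as an engineer would, in place of code of your own. Each camera call takes 0.05 s, during which the arm holds its last target.

## Working session

There is one attempt and no reset: what is moved stays moved. The work goes in short steps, Python scripts to look and compute and a tool call to move; the robot and the scene stay as the last step left them, time stands still between calls to the robot, and variables do not carry over. Pictures are saved under pics/ and viewed, and the job is handed in when it is done.

Besides the shell and the picture viewer there is one more tool, called by a JSON object that holds its "op" and its "data". step_arm: Moves the arm, as the interface text tells. Its arguments: {"type":"object","properties":{"moves":{"type":"array","items":{"type":"array","items":{"type":"number"}}},"grip_force":{"type":"number"}},"required":["moves"]}

```bash
mkdir -p pics; ls
cat > h.py <<'E'
from station import *
import numpy as np, cv2
from scipy.spatial.transform import Rotation as R
def cam(s):
    f=200/np.tan(np.radians(s["vfov"])/2); return f,s["cx"],s["cy"],np.array(s["xyz"]),R.from_quat(s["orientation"]).as_matrix()
def pts(s):
    f,cx,cy,p,M=cam(s); z=s["z_map"]; v,u=np.mgrid[0:z.shape[0],0:z.shape[1]]
    P=np.stack([(u-cx)/f*z,(v-cy)/f*z,z],-1)@M.T+p; P[z==0]=np.nan; return P
def ray(s,u,v,h):
    f,cx,cy,p,M=cam(s); d=M@np.array([(u-cx)/f,(v-cy)/f,1]); return p+d*(h-p[2])/d[2]
def proj(s,P):
    f,cx,cy,p,M=cam(s); c=(np.atleast_2d(P)-p)@M; return np.c_[cx+f*c[:,0]/c[:,2],cy+f*c[:,1]/c[:,2]]
def save(s,n): cv2.imwrite(f"pics/{n}.png",s["frame"][:,:,::-1])
def tool(): 
    s=sense(); return np.array(s["tcp_pos"]),R.from_quat(s["tool_rot"]).as_matrix(),s
E
python3 - <<'E'
from h import *
for n in("side","top"):
    s=snapshot(n); save(s,n+"0"); print(n,s["vfov"],s["cx"],s["cy"],s["xyz"],s["orientation"]); np.savez(n+"0.npz",**s)
print(sense()); print(tool()[1])
E
```

```text
pics
side 52.634637952935954 325.7801375201165 203.82781824320364 [0.42843348 0.63145664 0.73209341] [-0.0166774   0.91463672 -0.40347355  0.01925149]
top 54.20436518528243 320.9960350095255 200.87569450353345 [ 0.38092065 -0.07175543  1.22335273] [ 0.70752303 -0.70495577  0.03859065 -0.03097244]
{'t': 0.1, 'q': array([-1.52251240e+00,  5.28383225e-01,  1.43375412e+00,  1.75488508e-05,
        1.18136284e+00, -1.78503824e-01]), 'qd': array([ 0.00080068, -0.0019989 , -0.00230561,  0.0031067 , -0.0011944 ,
       -0.00027816]), 'tau': array([ 6.36422158e-06, -4.43304384e+01, -1.78587055e+01, -1.63128616e-04,
        3.91778580e-03, -2.34244901e-06]), 'tcp_pos': array([ 0.14053259, -0.60839535,  0.24943163]), 'tool_rot': array([-0.55285201,  0.44065557, -0.4397745 ,  0.55387338]), 'force': array([-0.15266028, -0.01571222, -0.19583365]), 'ft_torque': array([ 0.03532798, -0.0346959 ,  0.03300783]), 'finger_gap': 1.0013085258617094}
[[ 2.24842114e-01 -7.58513760e-05  9.74395206e-01]
 [-9.74393407e-01  1.90609194e-03  2.24841847e-01]
 [-1.87434142e-03 -9.99998181e-01  3.54660661e-04]]
```

View pics/side0.png

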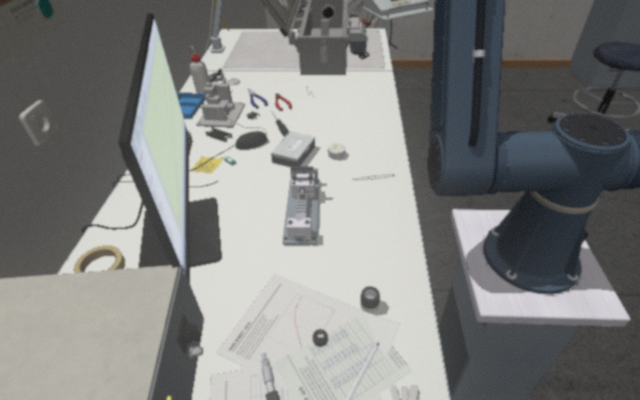

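View pics/top0.png

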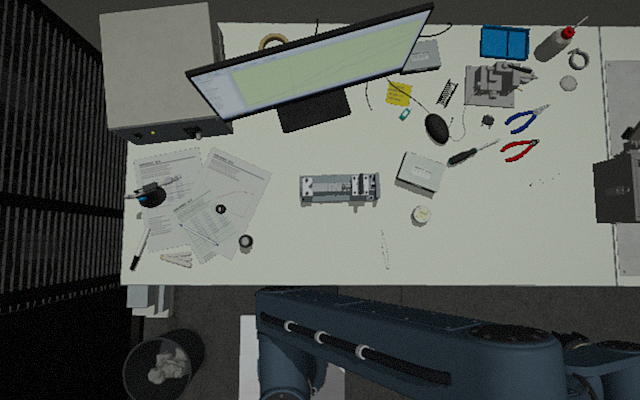

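Run:
```python
from h import *
s=dict(np.load("side0.npz")); t=dict(np.load("top0.npz"))
a=cv2.resize(s["frame"][150:260,260:350,::-1],None,fx=5,fy=5,interpolation=cv2.INTER_CUBIC)
b=cv2.resize(t["frame"][160:220,290:390,::-1],None,fx=7,fy=7,interpolation=cv2.INTER_CUBIC)
cv2.imwrite("pics/sz.png",a);cv2.imwrite("pics/tz.png",b)
P=pts(t)
for n,(u,v) in dict(mount=(220,209),loupe=(246,242),tin=(421,215),vl=(303,190),vr=(378,188),w=(280,220)).items():
    print(n,P[v,u])
Q=pts(s)
for n,(u,v) in dict(mount=(320,337),loupe=(370,297),tin=(337,151),w=(250,250)).items(): print(n,Q[v,u])
```

```text
mount [0.47357326 0.22718322 0.01677506]
loupe [0.37266028 0.1404701  0.04116813]
tin [ 0.45668127 -0.39185656  0.02770838]
vl [ 0.52870612 -0.02996632  0.05721985]
vr [ 0.5368572  -0.25708075  0.04919619]
w [0.44089223 0.04283982 0.00440883]
mount [0.47348036 0.23173064 0.02038975]
loupe [0.37629422 0.15302486 0.04256584]
tin [ 0.45634968 -0.3755378   0.02834524]
w [6.55070663e-01 4.65078397e-04 2.26738650e-03]
```

View pics/sz.png

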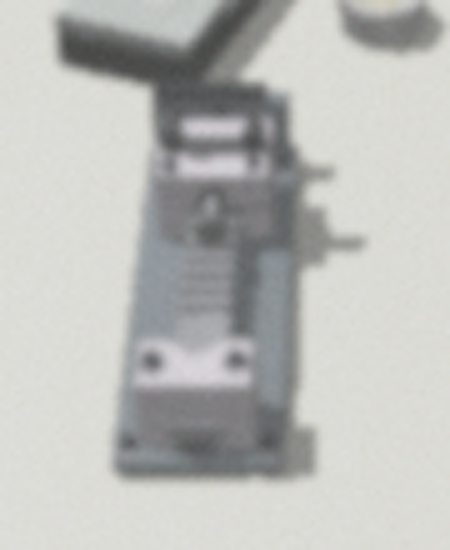

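View pics/tz.png

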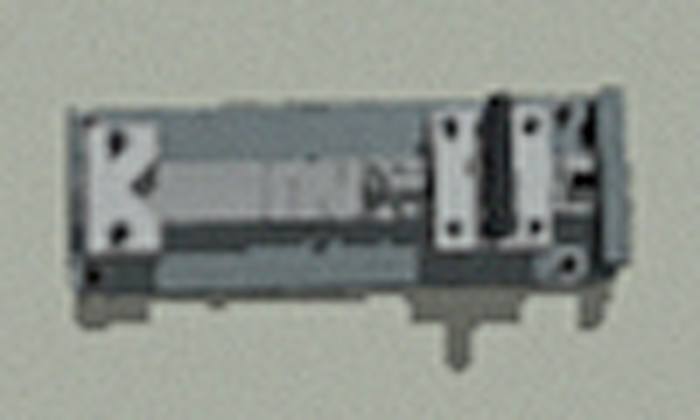

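```bash
cat > meas.py <<'E'
from h import *
def blob(s,box,h,lo=None,hi=None,k=8,minpx=4,show=None):
    u0,v0,u1,v1=box; g=cv2.cvtColor(s["frame"],cv2.COLOR_RGB2GRAY)[v0:v1,u0:u1]
    G=cv2.resize(g,None,fx=k,fy=k,interpolation=cv2.INTER_CUBIC)
    m=np.ones_like(G)
    if lo is not None: m&=(G>lo)
    if hi is not None: m&=(G<hi)
    m=m.astype(np.uint8)
    if show: cv2.imwrite(show,m*255)
    cs,_=cv2.findContours(m,cv2.RETR_EXTERNAL,cv2.CHAIN_APPROX_NONE)
    out=[]
    for c in sorted(cs,key=cv2.contourArea,reverse=True)[:3]:
        if cv2.contourArea(c)<minpx*k*k: continue
        px=(c[:,0,:]+0.5)/k-0.5+[u0,v0]
        W=np.array([ray(s,u,v,h) for u,v in px])[:,:2]
        r=cv2.minAreaRect((W*1000).astype(np.float32)); M=cv2.moments((W*1000).astype(np.float32).reshape(-1,1,2))
        out.append((np.round(px.mean(0),1),[np.round(x,1) for x in r],np.round([M['m10']/M['m00'],M['m01']/M['m00']],1)))
    return out
E
python3 - <<'E'
from meas import *
s=dict(np.load("side0.npz")); t=dict(np.load("top0.npz"))
def p(n,o):
    print(n); [print("  ",x) for x in o]
p("jaw top",blob(t,(296,168,322,206),.056,lo=150))
p("car top",blob(t,(346,168,374,206),.058,lo=150))
p("bar top",blob(t,(350,168,374,200),.0955,hi=50))
p("mount top",blob(t,(208,196,234,222),.018,hi=70))
p("mount side",blob(s,(306,322,336,352),.018,hi=70))
p("loupe",blob(t,(232,228,260,256),.043,hi=80))
g=cv2.cvtColor(t["frame"],cv2.COLOR_RGB2GRAY)
print(g[186,296:378]); print(g[180,296:378]);print(g[170:206,307]);print(g[196:222,220])
E
```

```text
jaw top
   (array([303. , 181.3]), [array([539.8, -46.3]), array([115. ,  78.3]), np.float64(0.3)], array([565.2, -34.2]))
   (array([306.7, 186.3]), [array([539.9, -42.3]), array([53.9, 28.7]), np.float64(1.0)], array([539.6, -41.2]))
   (array([316.2, 204.4]), [array([486.2, -70.2]), array([ 7.5, 30.7]), np.float64(0.2)], array([485.8, -68.9]))
car top
   (array([359.3, 170.4]), [array([ 588.2, -200.3]), array([19.1, 84.6]), np.float64(0.3)], array([ 589.1, -198.9]))
   (array([354.7, 184.7]), [array([ 544.8, -185. ]), array([17.2, 59.6]), np.float64(88.5)], array([ 541.2, -185.3]))
   (array([365.7, 182.8]), [array([ 551.2, -218.7]), array([49.8, 15.1]), np.float64(0.6)], array([ 552.3, -218.6]))
bar top
   (array([360.4, 183.7]), [array([ 543.6, -198.4]), array([58.9, 12.8]), np.float64(0.6)], array([ 542.8, -198.5]))
mount top
   (array([220.3, 208.7]), [array([474.6, 226.2]), array([30.4, 27.7]), np.float64(46.0)], array([474.4, 226.1]))
mount side
loupe
   (array([245.4, 241.1]), [array([375.9, 141.9]), array([39.5, 41. ]), np.float64(21.8)], array([375.7, 142.2]))
[168 169 17
[... 210 characters left out ...]
98  20 135 178 172 173 177 151  79  38  34  53  33  95 155 172 172 174
 157 132 110  68  19  32  20  36  93 109]
[171 172 179 136  99 113 141 174 168 102  22  69 136 169 175 171 130 101
 110 111 113 114 115 114 113 116 114 111 119 113 118 114 115 117 115 115
 115 115 115 117 112 119 115 118 112 118 112 121 121 118 119 113 118 104
  67  87 154 175 153 169 183 151  90  40  40  46  35 137 184 176 176 177
 143 111 117 122  97  42  16  78 111 108]
[168 167 164 172 177 142 111 130 126  81  69 104 166 179 178 173 175 172
 174 173 174 131  57  19  94 115  75  59  64  63  64  58  94 103  97  98]
[141 152 157 155 157 157 159 170 106   2  13 107 135 128 114  67  13   9
 129 149 148 147 136 142 145 136]
```

```bash
cat > d.py <<'E'
from h import *
import sys
def delta(p,yaw):
    P,M,s=tool(); y=np.radians(yaw); T=np.array([[np.cos(y),0,np.sin(y)],[np.sin(y),0,-np.cos(y)],[0,-1,0]])
    # columns: x=(c,s,0), y=(0,0,-1), z=x cross y
    T[:,2]=np.cross(T[:,0],[0,0,-1]); T[:,1]=[0,0,-1]
    return R.from_matrix(M.T@T).as_rotvec().round(4), ((M.T@(np.array(p)-P))*100).round(2)
if __name__=="__main__":
    a=[float(x) for x in sys.argv[1:]]
    for i in range(0,len(a),4): print(*delta(a[i:i+3],a[i+3]))
    P,M,s=tool(); print("t",round(s["t"],2),"pos",P.round(4),"F",s["force"].round(2),"T",s["ft_torque"].round(2),"gap",round(s["finger_gap"],3),"q",s["q"].round(2))
E
python3 d.py .46 -.2 .25 1 .474 .226 .12 1
```

```text
[-1.6000e-03 -1.3615e+00 -1.3000e-03] [-3.261e+01  2.000e-02  4.031e+01]
[-1.6000e-03 -1.3615e+00 -1.3000e-03] [-73.78  13.1   51.25]
t 0.1 pos [ 0.1405 -0.6084  0.2494] F [-0.15 -0.02 -0.2 ] T [ 0.04 -0.03  0.03] gap 1.001 q [-1.52  0.53  1.43  0.    1.18 -0.18]
```

{"op": "step_arm", "data": {"moves": [[0,-0.17,0,-4.0,0,5,-0.3],[0,-0.34,0,-8,0,10,-0.3],[0,-0.51,0,-12,0,15,-0.3],[0,-0.68,0,-16,0,20,-0.3],[0,-0.85,0,-20,0,25,-0.3],[0,-1.02,0,-24,0,30,-0.3],[0,-1.19,0,-28,0,35,-0.3],[0,-1.36,0,-32.6,0,40.3,-0.3],[0,-1.36,0,-38,1,42,-0.3],[0,-1.36,0,-43.5,3,43.5,-0.3],[0,-1.36,0,-49,5,45,-0.3],[0,-1.36,0,-54.5,7,46,-0.3]]}}

```text
t: 1.6
tcp_pos: [0.4666, 0.0244, 0.1814]
tool_rot: [-0.706, -0.006, 0.005, 0.708]
force: [1.4, 1.4, -0.8]
finger_gap: 0.647
```

```bash
python3 d.py .474 .226 .10 1
```

```text
[-0.0018 -0.0017  0.001 ] [ 1.05  8.17 20.13]
t 1.6 pos [0.4666 0.0244 0.1814] F [ 1.44  1.43 -0.8 ] T [ 0.01 -0.03 -0.01] gap 0.647 q [-0.19  0.43  1.89  0.    0.82 -0.21]
```

{"op": "step_arm", "data": {"moves": [[0,0,0,0.3,2,5.5,-0.3],[0,0,0,0.6,4,11,-0.3],[0,0,0,0.8,6,16,-0.3],[0,0,0,1.05,8.2,20.1,-0.3],[0,0,0,1.05,8.2,20.1,-0.3],[0,0,0,1.05,8.2,20.1,-0.3]]}}

```text
t: 2.35
tcp_pos: [0.4737, 0.2254, 0.0996]
tool_rot: [-0.707, -0.006, 0.006, 0.708]
force: [0.8, -0.7, 0.4]
finger_gap: 0.652
```

```bash
python3 d.py .474 .226 .03 1
python3 - <<'E'
from meas import *
s=snapshot("side"); save(s,"side1"); t=snapshot("top"); save(t,"top1")
a=cv2.resize(s["frame"][240:380,240:420,::-1],None,fx=4,fy=4,interpolation=cv2.INTER_CUBIC);cv2.imwrite("pics/side1z.png",a)
print(proj(s,[.4744,.2261,.018]))
E
```

```text
[-0.0014 -0.0011  0.0002] [0.03 6.96 0.05]
t 2.35 pos [0.4737 0.2254 0.0996] F [ 0.79 -0.67  0.4 ] T [ 0.    0.06 -0.01] gap 0.652 q [0.23 0.63 1.81 0.   0.7  0.21]
[[319.72902529 334.95543852]]
```

View pics/side1z.png

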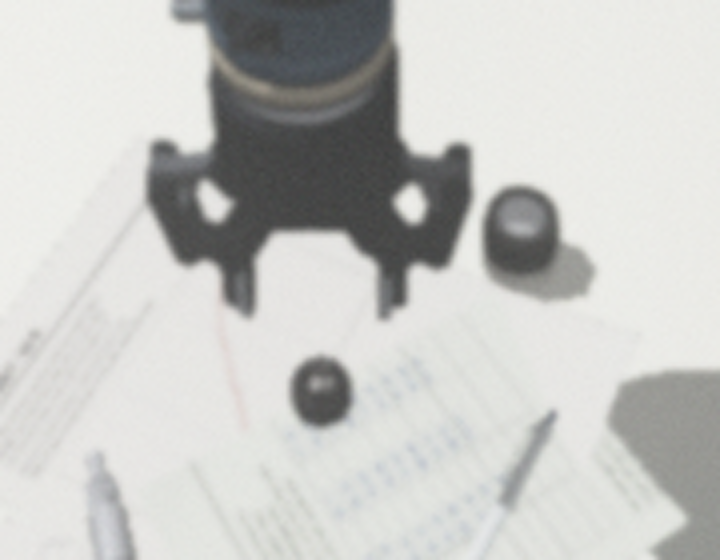

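{"op": "step_arm", "data": {"moves": [[0,0,0,0,3,0,-0.3],[0,0,0,0.02,6,0.05,-0.3],[0,0,0,0.02,7.9,0.05,-0.3],[0,0,0,0.02,7.9,0.05,-0.3],[0,0,0,0.02,7.9,0.05,0.0],[0,0,0,0.02,7.9,0.05,0.5],[0,0,0,0.02,7.9,0.05,1],[0,0,0,0.02,7.9,0.05,1],[0,0,0,0.02,7.9,0.05,1]], "grip_force": 30}}

```text
t: 3.58
tcp_pos: [0.4755, 0.2253, 0.0225]
tool_rot: [-0.706, -0.007, 0.004, 0.708]
force: [-0.7, -2.6, 7.0]
finger_gap: 0.342
```

```bash
python3 d.py .474 .226 .12 1
```

```text
[-0.0018 -0.0026  0.0039] [-0.11 -9.75  0.09]
t 3.58 pos [0.4755 0.2253 0.0225] F [-0.71 -2.63  7.04] T [-0.41  0.03 -0.03] gap 0.342 q [0.23 0.77 1.83 0.   0.53 0.21]
```

{"op": "step_arm", "data": {"moves": [[0,0,0,0,-3,0,1],[0,0,0,0,-7,0,1],[0,0,0,1,-10.5,-5,1],[0,0,0,2,-10.5,-10,1],[0,0,0,3,-10.5,-15,1],[0,0,0,4,-10.5,-20,1],[0,0,0,5,-10.5,-25,1],[0,0,0,6,-10.5,-29,1],[0,0,0,6,-10.5,-30,1],[0,0,0,6,-10.5,-30,1],[0,0,0,6,-10.5,-30,1]]}}

```text
t: 4.95
tcp_pos: [0.5386, -0.0725, 0.1271]
tool_rot: [-0.706, -0.007, 0.005, 0.708]
force: [0.5, 0.4, -0.9]
finger_gap: 0.343
```

```bash
python3 d.py .5405 -.077 .0575 1
python3 - <<'E'
from meas import *
s=snapshot("side"); save(s,"side2"); t=snapshot("top"); save(t,"top2")
a=cv2.resize(s["frame"][130:260,240:400,::-1],None,fx=4,fy=4,interpolation=cv2.INTER_CUBIC);cv2.imwrite("pics/side2z.png",a)
E
```

```text
[-0.0026 -0.0013  0.0026] [ 0.16  6.96 -0.47]
t 4.95 pos [ 0.5386 -0.0725  0.1271] F [ 0.48  0.43 -0.91] T [ 0.03 -0.01  0.01] gap 0.343 q [-0.34  0.6   1.75  0.    0.8  -0.36]
```

View pics/side2z.png

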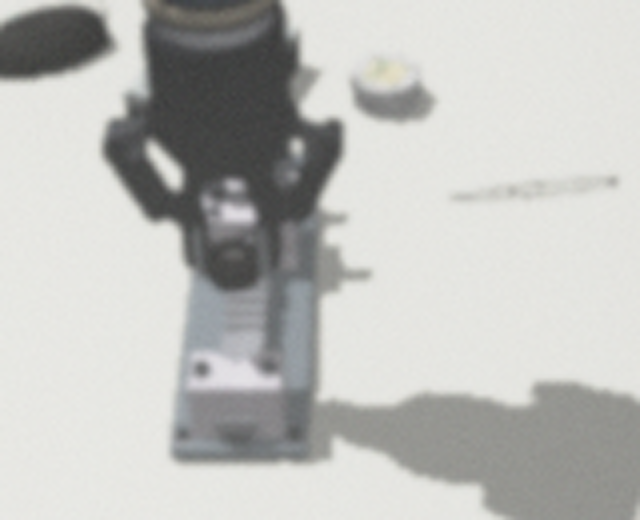

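Run:
```python
from meas import *
s=dict(np.load("side0.npz"))
for z,u,v in [(.056,135,388),(.056,250,388),(.056,140,337),(.056,252,337),(.0,115,475)]: print(z,u,v,ray(s,u/5+260-.4,v/5+150-.4,z).round(4))
print([ (x) for x in blob(s,(280,214,318,230),.056,lo=165)])
s2=snapshot("side"); print("mount c", ray(s2,299,196,.1135).round(3))
```

```text
0.056 135 388 [ 0.5653 -0.0255  0.056 ]
0.056 250 388 [ 0.5114 -0.0268  0.056 ]
0.056 140 337 [ 0.5669 -0.0596  0.056 ]
0.056 252 337 [ 0.513  -0.0609  0.056 ]
0.0 115 475 [ 0.5794 -0.0209  0.    ]
[(array([297.8, 221.3]), [array([540.3, -49.4]), array([56.8, 45.6]), np.float64(1.3)], array([539.8, -46.4])), (array([282.3, 221.1]), [array([577.1, -44.8]), array([15.2, 54.7]), np.float64(6.8)], array([577.9, -46.5]))]
mount c [ 0.537 -0.071  0.114]
```

{"op": "step_arm", "data": {"moves": [[0,0,0,0.15,1.5,-0.7,1],[0,0,0,0.15,3.5,-0.75,1],[0,0,0,0.15,5.0,-0.75,1],[0,0,0,0.15,6.0,-0.75,1],[0,0,0,0.15,6.6,-0.75,1],[0,0,0,0.15,6.8,-0.75,1],[0,0,0,0.15,6.8,-0.75,1]]}}

```text
t: 5.98
tcp_pos: [0.5412, -0.08, 0.0594]
tool_rot: [-0.706, -0.007, 0.005, 0.708]
force: [0.3, 0.3, 0.2]
finger_gap: 0.342
```

```bash
python3 d.py .5402 -.080 .0565 1
```

```text
[-0.0019 -0.0007  0.0038] [-0.1   0.29  0.  ]
t 5.97 pos [ 0.5412 -0.08    0.0594] F [0.31 0.29 0.22] T [ 0.03  0.01 -0.  ] gap 0.342 q [-0.35  0.72  1.77  0.01  0.65 -0.37]
```

{"op": "step_arm", "data": {"moves": [[0,0,0,-0.1,0.1,0,1],[0,0,0,-0.1,0.2,0,1],[0,0,0,-0.1,0.3,0,1],[0,0,0,-0.1,0.35,0,1]]}}

```text
t: 6.48
tcp_pos: [0.5403, -0.08, 0.0565]
tool_rot: [-0.706, -0.007, 0.004, 0.708]
force: [-1.1, 0.4, 7.7]
finger_gap: 0.339
```

```bash
python3 d.py .5402 -.080 .0565 1
```

```text
[-0.0018 -0.0007  0.0042] [-0.01  0.    0.01]
t 6.47 pos [ 0.5403 -0.08    0.0565] F [-1.14  0.41  7.67] T [ 0.06  0.25 -0.02] gap 0.339 q [-0.35  0.72  1.77  0.01  0.64 -0.37]
```

{"op": "step_arm", "data": {"moves": [[0,0,0,0,-0.05,0,0.2],[0,0,0,0,-0.05,0,0.1],[0,0,0,0,-0.05,0,0.0],[0,0,0,0,-0.05,0,-0.1],[0,0,0,0,-0.05,0,-0.1],[0,0,0,0,-2,0,-0.1],[0,0,0,0,-6,0,-0.1],[0,0,0,0,-10,0,-0.1],[0,0,0,0,-13,-1,0.2],[0,0,0,0,-13,-3,0.3]]}}

```text
t: 7.72
tcp_pos: [0.5417, -0.1108, 0.1889]
tool_rot: [0.707, 0.01, -0.003, -0.707]
force: [-0.2, -0.6, 0.2]
finger_gap: 0.35
```

```bash
python3 d.py .5432 -.1985 .15 -89;  python3 - <<'E'
from meas import *
s=snapshot("side"); save(s,"side3"); t=snapshot("top"); save(t,"top3")
a=cv2.resize(s["frame"][130:260,240:400,::-1],None,fx=4,fy=4,interpolation=cv2.INTER_CUBIC);cv2.imwrite("pics/side3z.png",a)
E
```

```text
[-0.007   1.5717  0.0078] [-0.05  3.9  -8.77]
t 7.72 pos [ 0.5417 -0.1108  0.1889] F [-0.24 -0.56  0.17] T [ 0.03  0.01 -0.01] gap 0.35 q [-0.41  0.51  1.68  0.    0.94 -0.43]
```

View pics/side3z.png

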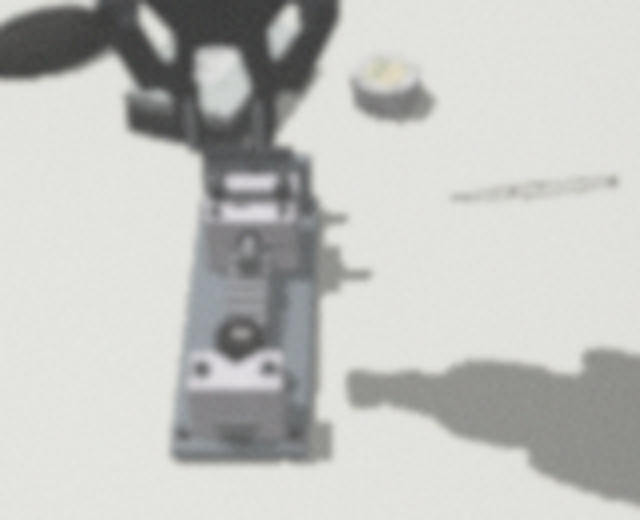

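```bash
python3 - <<'E'
from meas import *
s=dict(np.load("side0.npz"));t=dict(np.load("top0.npz"))
g=cv2.cvtColor(s["frame"],cv2.COLOR_RGB2GRAY)
print(g[164:190,290:316])
s3=snapshot("side"); t3=snapshot("top")
print("mount",ray(s3,300,213.6,.052).round(4))
print(blob(t3,(310,175,330,200),.052,hi=70))
for z in(.09,.0945):
  print(ray(t,360.4,183.7,z))
E
python3 - <<'E'
import cv2
a=cv2.imread('pics/side0.png')[155:195,280:325]
cv2.imwrite('pics/barz.png',cv2.resize(a,None,fx=14,fy=14,interpolation=cv2.INTER_CUBIC))
E
```

```text
[[ 78  79  78  77  73  79  74  79  77  80  90 105 120 134 138 139 139 151
  174 197 211 216 216 217 217 219]
 [ 87  80  80  80  81  82  81  81  81  85  95 113 122 128 131 127 133 149
  171 193 202 203 204 211 216 218]
 [105  93  84  86  84  82  88  86  86  88  97 105 113 113 115 116 115 126
  143 158 160 163 173 196 212 217]
 [133 105  87  88  90  89  87  89  87  90  91  94  94  98  95  94 101 103
  110 116 119 119 134 167 194 203]
 [152 108  85  84  87  84  85  85  84  89  87  89  85  88  86  86  89  89
   89  91  94  95 112 142 166 178]
 [160 112  92  86  86  82  86  89  85  85  85  87  85  90  87  87  86  88
   84  83  89  88 102 121 140 147]
 [161 116  96  89  90  93  93  95  92  93  90  92  91  91  90  92  95  92
   93  94  93  96 101 110 120 129]
 [165 122 100  98  95  96  96  98  99 101  95  97  94  87  91  93  95  99
   98  99  99  99 102 105 108 110]
 [167 124 109 104 102  94 101 107 110 111 111 108 105 104  97 106 110 112
  110 107 100 107 113 113 110 104]
 [167 130 114 109 106 105 121 135 142 144 146 147 141 137 139 141 146 144
  139 120 108 110 128 135 124 107]
 [174 133 
[... 1254 characters left out ...]
 169 168
  162 152 152 152 152 139 129 130]
 [154 143 135 135 131 134 137 142 138 137 137 134 132 133 135 137 137 140
  133 132 132 134 131 124 121 123]
 [155 135 127 124 124 128 126 127 126 123 117 115 112 110 116 121 124 127
  127 121 125 125 124 118 112 115]
 [152 138 130 125 124 123 124 123 122 118 109 107 107 105 106 116 124 124
  124 123 122 127 123 120 113 109]
 [151 138 127 122 122 122 124 122 121 111 105 123 128 116 104 113 119 122
  125 123 126 124 124 122 109 103]]
mount [ 0.5388 -0.0763  0.052 ]
[(array([319.4, 189.3]), [array([538.9, -79.6]), array([75.8, 60.2]), np.float64(0.2)], array([535. , -83.4]))]
[ 0.54390732 -0.19912378  0.09      ]
[ 0.54326018 -0.19861806  0.0945    ]
```

View pics/barz.png

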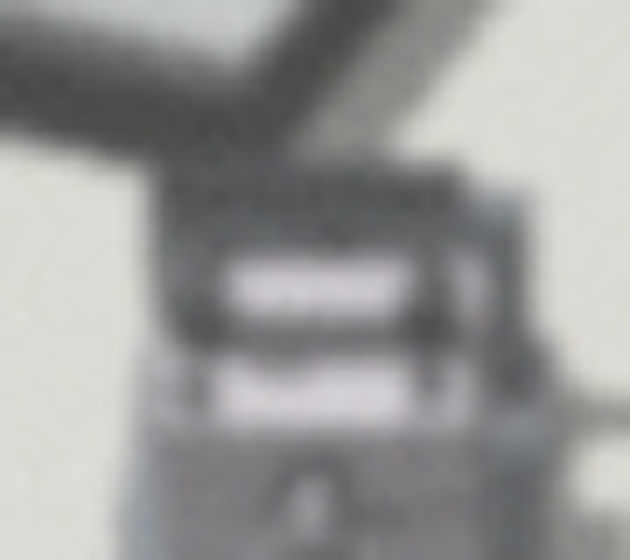

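```bash
python3 - <<'E'
from meas import *
s=dict(np.load("side0.npz"));t=dict(np.load("top0.npz"))
for y in (-.197,-.200): 
  for z in (.09,.0945): print(y,z,proj(s,[.5435,y,z]).round(1),proj(t,[.5435,y,z]).round(1))
P=pts(t); print((P[176:192,356:366,2]*1000).round(0))
E
python3 d.py .5434 -.1988 .15 -89
```

```text
-0.197 0.09 [[301.6 170.8]] [[359.7 183.8]]
-0.197 0.0945 [[301.5 169.4]] [[359.8 183.6]]
-0.2 0.09 [[301.7 170.1]] [[360.7 183.8]]
-0.2 0.0945 [[301.6 168.7]] [[360.9 183.6]]
[[ 60.  62.  69.  98.  98.  99.  99.  61.  59.  61.]
 [ 59.  60.  69.  97.  99. 101. 100.  56.  60.  67.]
 [ 58.  62.  67.  98. 101. 102. 100.  56.  63.  64.]
 [ 58.  58.  57.  96. 102. 101.  98.  58.  53.  61.]
 [ 59.  57.  52.  95. 101. 104.  99.  57.  54.  59.]
 [ 62.  62.  38.  96. 102. 102.  97.  59.  59.  58.]
 [ 59.  55.  38.  99.  99. 101.  97.  57.  60.  62.]
 [ 57.  61.  40.  96. 100. 102.  97.  57.  60.  58.]
 [ 56.  57.  37.  97. 102. 102. 100.  58.  57.  60.]
 [ 62.  54.  33.  91. 102.  98. 102.  57.  54.  60.]
 [ 54.  56.  35.  98.  95. 100. 100.  59.  56.  55.]
 [ 61.  58.  33.  63. 101.  98. 101.  60.  56.  62.]
 [ 62.  57.  30.  60. 102.  98.  94.  59.  58.  57.]
 [ 61.  59.  31.  60.  98.  96. 103.  60.  59.  59.]
 [ 63.  63.  59.  69. 102.  98. 101.  54.  57.  63.]
 [ 54.  60.  67.  71. 102.  98. 102.  59.  63.  61.]]
[-0.0036  1.5686 -0.0016] [ 0.28  3.48 -8.86]
t 7.92 pos [ 0.5392 -0.1104  0.185 ] F [ 0.88 -0.85  0.12] T [ 0.05 -0.02 -0.07] gap 0.352 q [-0.41  0.52  1.69  0.    0.94 -0.42]
```

{"op": "step_arm", "data": {"moves": [[0,0.18,0,0.1,0,-1,-0.2],[0,0.36,0,0.15,0,-2,-0.2],[0,0.54,0,0.2,0,-3,-0.2],[0,0.72,0,0.25,0,-4,-0.2],[0,0.9,0,0.3,0,-5,-0.2],[0,1.08,0,0.3,0.5,-6,-0.2],[0,1.26,0,0.3,1,-7,-0.2],[0,1.44,0,0.3,2,-8.86,-0.2],[0,1.568,0,0.3,3,-8.86,-0.2],[0,1.568,0,0.28,4.5,-8.86,-0.2],[0,1.568,0,0.28,4.5,-8.86,-0.2]]}}

```text
t: 9.3
tcp_pos: [0.542, -0.1975, 0.1374]
tool_rot: [-0.504, 0.497, -0.493, 0.506]
force: [0.2, -0.2, 0.1]
finger_gap: 0.599
```

```bash
python3 d.py .5432 -.1988 .0945 -89;  python3 - <<'E'
from meas import *
s=snapshot("side"); save(s,"side4"); t=snapshot("top"); save(t,"top4")
a=cv2.resize(s["frame"][130:260,240:400,::-1],None,fx=4,fy=4,interpolation=cv2.INTER_CUBIC);cv2.imwrite("pics/side4z.png",a)
E
```

```text
[ 0.0032  0.0028 -0.0063] [0.16 4.29 0.13]
t 9.3 pos [ 0.542  -0.1975  0.1374] F [ 0.16 -0.19  0.1 ] T [ 0.02 -0.01  0.07] gap 0.599 q [-0.54  0.62  1.65  0.    0.88  1.  ]
```

View pics/side4z.png

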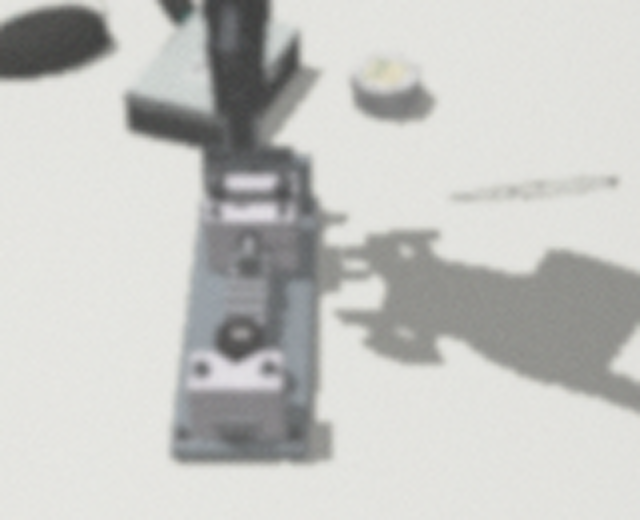

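{"op": "step_arm", "data": {"moves": [[0,0,0,0.16,1.5,0.13,-0.2],[0,0,0,0.16,3.0,0.13,-0.2],[0,0,0,0.16,4.3,0.13,-0.2],[0,0,0,0.16,4.3,0.13,0],[0,0,0,0.16,4.3,0.13,0.3],[0,0,0,0.16,4.3,0.13,0.5],[0,0,0,0.16,4.3,0.13,0.6],[0,0,0,0.16,4.3,0.13,0.6]], "grip_force": 20}}

```text
t: 10.4
tcp_pos: [0.5447, -0.1997, 0.0964]
tool_rot: [-0.504, 0.496, -0.494, 0.506]
force: [0.9, -0.6, 0.3]
finger_gap: 0.198
```

```bash
python3 d.py .5432 -.1988 .0945 -89
```

```text
[-0.0007  0.0022 -0.0038] [-0.09  0.2  -0.15]
t 10.4 pos [ 0.5447 -0.1997  0.0964] F [ 0.92 -0.59  0.26] T [ 0.01  0.04 -0.04] gap 0.198 q [-0.55  0.68  1.67  0.01  0.79  1.  ]
```

{"op": "step_arm", "data": {"moves": [[0,0,0,-0.1,0.1,-0.15,0.7],[0,0,0,-0.1,0.1,-0.15,0.75],[0,0,0,-0.1,0.1,-0.15,0.8],[0,0,0,-0.1,0.1,-0.15,1],[0,0,0,-0.1,0.1,-0.15,1]]}}

```text
t: 11.02
tcp_pos: [0.5447, -0.2018, 0.0965]
tool_rot: [-0.504, 0.493, -0.496, 0.506]
force: [-0.9, -6.1, 1.5]
finger_gap: 0.12
```

```bash
python3 d.py .5432 -.1988 .0945 -89
```

```text
[-0.0047  0.0034  0.0019] [-0.3   0.2  -0.15]
t 11.03 pos [ 0.5447 -0.2018  0.0965] F [-0.88 -6.1   1.46] T [-1.03  0.01  0.1 ] gap 0.12 q [-0.55  0.68  1.67  0.    0.79  1.  ]
```

{"op": "step_arm", "data": {"moves": [[0,0,0,0,0,0,1],[0,0,0,0,0,0,1],[0,0,0,0,-0.2,0,1],[0,0,0,0,-0.4,0,1],[0,0,0,0,-0.6,0,1],[0,0,0,0,-0.6,0,1]], "grip_force": 60}}

```text
t: 11.78
tcp_pos: [0.5447, -0.2019, 0.1022]
tool_rot: [-0.505, 0.493, -0.496, 0.506]
force: [1.4, -2.9, -9.1]
finger_gap: 0.104
```

```bash
python3 d.py .5432 -.1988 .0945 -89;python3 - <<'E'
from meas import *
s=snapshot("side"); save(s,"side5"); t=snapshot("top"); save(t,"top5")
a=cv2.resize(s["frame"][150:260,260:350,::-1],None,fx=5,fy=5,interpolation=cv2.INTER_CUBIC);cv2.imwrite("pics/side5z.png",a)
E
```

```text
[-0.0045  0.0036  0.0021] [-0.31  0.77 -0.14]
t 11.78 pos [ 0.5447 -0.2019  0.1022] F [ 1.42 -2.94 -9.15] T [-0.64 -0.2   0.12] gap 0.104 q [-0.55  0.67  1.67  0.    0.8   1.  ]
```

View pics/side5z.png

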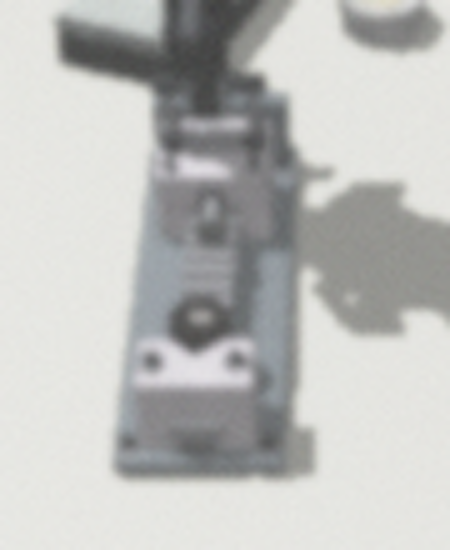

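{"op": "step_arm", "data": {"moves": [[0,0,0,-0.4,-0.1,0,1],[0,0,0,-0.8,-0.1,0,1],[0,0,0,-1.2,-0.1,0,1],[0,0,0,-1.6,-0.1,0,1],[0,0,0,-2.0,-0.1,0,1],[0,0,0,-2.4,-0.1,0,1],[0,0,0,-2.8,-0.1,0,1],[0,0,0,-3.2,-0.1,0,1],[0,0,0,-3.6,-0.1,0,1],[0,0,0,-4.0,-0.1,0,1],[0,0,0,-4.2,-0.1,0,1],[0,0,0,-4.4,-0.1,0,1]]}}

```text
t: 13.38
tcp_pos: [0.5434, -0.1588, 0.1031]
tool_rot: [-0.505, 0.493, -0.496, 0.505]
force: [-1.6, -7.8, -9.3]
finger_gap: 0.104
```

```bash
python3 d.py .5427 -.148 .102 -89
```

```text
[-0.0037  0.0041  0.0037] [-1.08  0.11 -0.04]
t 13.38 pos [ 0.5434 -0.1588  0.1031] F [-1.57 -7.77 -9.28] T [-1.13  0.02  0.06] gap 0.104 q [-0.48  0.66  1.7  -0.    0.77  1.07]
```

{"op": "step_arm", "data": {"moves": [[0,0,0,-0.3,0,0,1],[0,0,0,-0.6,0,0,1],[0,0,0,-0.9,0,0,1],[0,0,0,-1.2,0,0,1],[0,0,0,-1.5,0,0,1]]}}

```text
t: 14.0
tcp_pos: [0.5429, -0.1448, 0.1031]
tool_rot: [0.506, -0.492, 0.497, -0.505]
force: [-0.4, -6.8, -9.1]
finger_gap: 0.103
```

```bash
python3 d.py .5427 -.138 .102 -89
python3 - <<'E'
from meas import *
s=snapshot("side"); save(s,"side6"); t=snapshot("top"); save(t,"top6")
a=cv2.resize(s["frame"][150:260,260:350,::-1],None,fx=5,fy=5,interpolation=cv2.INTER_CUBIC);cv2.imwrite("pics/side6z.png",a)
E
```

```text
[-0.0035  0.0047  0.0054] [-0.68  0.1  -0.  ]
t 14.0 pos [ 0.5429 -0.1448  0.1031] F [-0.42 -6.82 -9.1 ] T [-1.12 -0.07  0.08] gap 0.103 q [-0.46  0.65  1.71 -0.    0.77  1.09]
```

View pics/side6z.png

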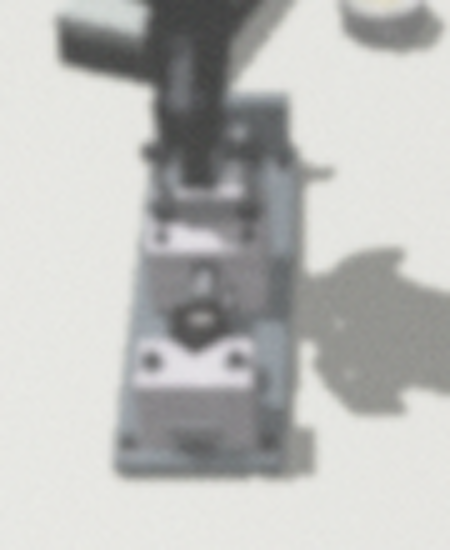

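{"op": "step_arm", "data": {"moves": [[0,0,0,-0.2,0,0,1],[0,0,0,-0.4,0,0,1],[0,0,0,-0.4,0,0,1]]}}

```text
t: 14.48
tcp_pos: [0.5428, -0.1413, 0.1031]
tool_rot: [0.506, -0.492, 0.497, -0.505]
force: [1.0, -6.3, -9.5]
finger_gap: 0.101
```

{"op": "step_arm", "data": {"moves": [[0,0,0,-0.2,0,0,1],[0,0,0,-0.4,0,0,1],[0,0,0,-0.4,0,0,1]]}}

```text
t: 14.85
tcp_pos: [0.5427, -0.1381, 0.1031]
tool_rot: [0.507, -0.491, 0.497, -0.505]
force: [0.8, -6.4, -9.9]
finger_gap: 0.105
```

{"op": "step_arm", "data": {"moves": [[0,0,0,-0.2,0,0,1],[0,0,0,-0.4,0,0,1],[0,0,0,-0.4,0,0,1]]}}

```text
t: 15.22
tcp_pos: [0.5426, -0.1352, 0.1031]
tool_rot: [0.507, -0.491, 0.497, -0.504]
force: [0.5, -6.9, -9.2]
finger_gap: 0.103
```

{"op": "step_arm", "data": {"moves": [[0,0,0,-0.2,0,0,1],[0,0,0,-0.4,0,0,1],[0,0,0,-0.5,0,0,1]]}}

```text
t: 15.6
tcp_pos: [0.5425, -0.132, 0.1032]
tool_rot: [0.508, -0.49, 0.498, -0.504]
force: [0.1, -9.2, -8.8]
finger_gap: 0.102
```

```bash
python3 d.py .5427 -.122 .102 -89
python3 - <<'E'
from meas import *
s=snapshot("side"); save(s,"side7"); t=snapshot("top"); save(t,"top7")
a=cv2.resize(s["frame"][150:260,260:350,::-1],None,fx=5,fy=5,interpolation=cv2.INTER_CUBIC)
b=cv2.resize(t["frame"][160:220,290:390,::-1],None,fx=4,fy=4,interpolation=cv2.INTER_CUBIC)
c=np.zeros((550,850,3),np.uint8);c[:,:450]=a;c[:240,450:850]=b;cv2.imwrite("pics/7z.png",c[:, :800])
E
```

```text
[-0.0036  0.0067  0.0124] [-1.    0.11  0.04]
t 15.6 pos [ 0.5425 -0.132   0.1032] F [ 0.12 -9.22 -8.79] T [-1.46  0.04  0.05] gap 0.102 q [-0.43  0.65  1.73 -0.01  0.76  1.12]
```

View pics/7z.png

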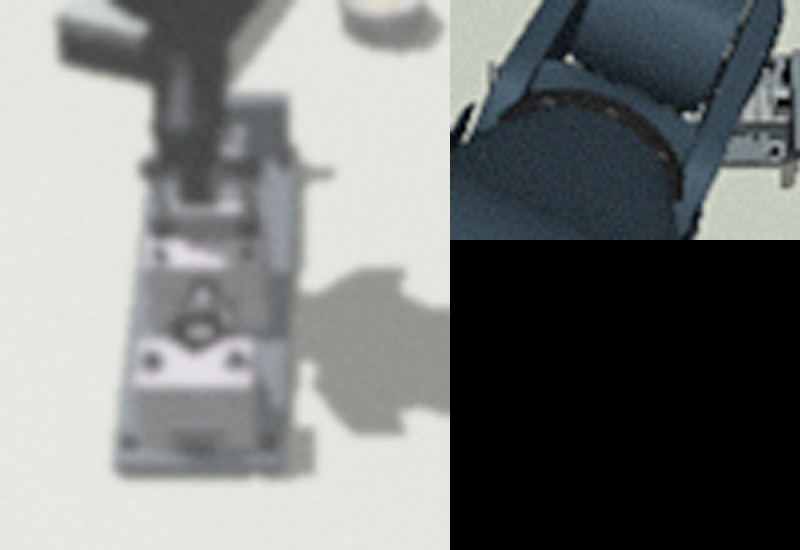

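{"op": "step_arm", "data": {"moves": [[0,0,0,-0.2,0,0,1],[0,0,0,-0.4,0,0,1],[0,0,0,-0.6,0,0,1]]}}

```text
t: 16.08
tcp_pos: [0.5424, -0.128, 0.1033]
tool_rot: [0.509, -0.489, 0.499, -0.503]
force: [-1.0, -11.2, -9.4]
finger_gap: 0.101
```

{"op": "step_arm", "data": {"moves": [[0,0,0,-0.2,0,0,1],[0,0,0,-0.4,0,0,1],[0,0,0,-0.6,0,0,1]]}}

```text
t: 16.45
tcp_pos: [0.5423, -0.1244, 0.1034]
tool_rot: [0.51, -0.488, 0.499, -0.503]
force: [-1.1, -12.8, -9.5]
finger_gap: 0.105
```

```bash
python3 d.py .5427 -.118 .102 -89
python3 - <<'E'
from meas import *
s=snapshot("side"); save(s,"side8")
a=cv2.resize(s["frame"][160:240,270:340,::-1],None,fx=7,fy=7,interpolation=cv2.INTER_CUBIC);cv2.imwrite("pics/8z.png",a)
E
```

```text
[-0.0037  0.0083  0.0194] [-0.64  0.12  0.06]
t 16.45 pos [ 0.5423 -0.1244  0.1034] F [ -1.05 -12.84  -9.48] T [-1.74  0.15 -0.01] gap 0.105 q [-0.42  0.65  1.73 -0.02  0.75  1.14]
```

View pics/8z.png

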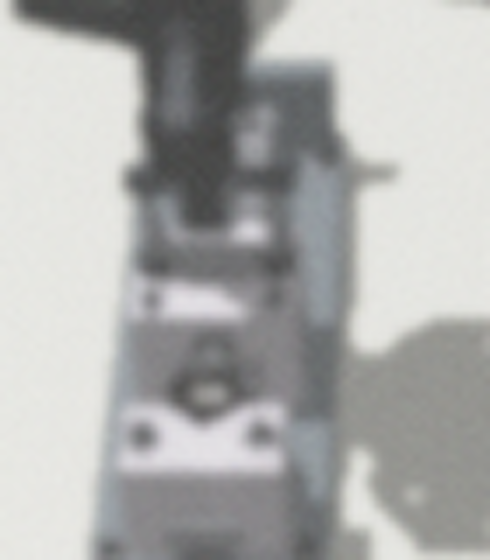

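{"op": "step_arm", "data": {"moves": [[0,0,0,-0.2,0,0,1],[0,0,0,-0.4,0,0,1],[0,0,0,-0.6,0,0,1]]}}

```text
t: 16.88
tcp_pos: [0.5422, -0.1209, 0.1035]
tool_rot: [0.511, -0.486, 0.5, -0.502]
force: [-0.8, -12.2, -9.1]
finger_gap: 0.103
```

```bash
python3 d.py .5427 -.118 .102 -89
python3 - <<'E'
from meas import *
s=snapshot("side"); save(s,"side9")
a=cv2.resize(s["frame"][160:240,270:340,::-1],None,fx=7,fy=7,interpolation=cv2.INTER_CUBIC);cv2.imwrite("pics/9z.png",a)
s0=dict(np.load("side0.npz"))
# carriage front top edge & jaw front edge columns
g=cv2.cvtColor(s["frame"],cv2.COLOR_RGB2GRAY); print(g[196:232,292],g[196:232,304])
for y in(-.06-.0,-.094): print(y,proj(s,[.54,y,.057]))
E
```

```text
[-0.0038  0.0093  0.0234] [-0.29  0.14  0.06]
t 16.88 pos [ 0.5422 -0.1209  0.1035] F [ -0.76 -12.23  -9.06] T [-1.91  0.19  0.02] gap 0.103 q [-0.41  0.65  1.73 -0.03  0.75  1.15]
[108 100  91  95 125 163 169 155 161 175 165 145 134 133 135 134 136 136
 132 132 138 163 195 210 203 184 175 185 208 216 210 177 148 138 137 135] [128 114 113 114 124 136 144 157 174 180 162 143 134 126 125 124 114 104
 103  98 102 131 175 202 210 202 199 204 216 219 207 177 149 136 137 133]
-0.06 [[298.73028833 216.78185001]]
-0.094 [[300.04783025 207.14628962]]
```

View pics/9z.png

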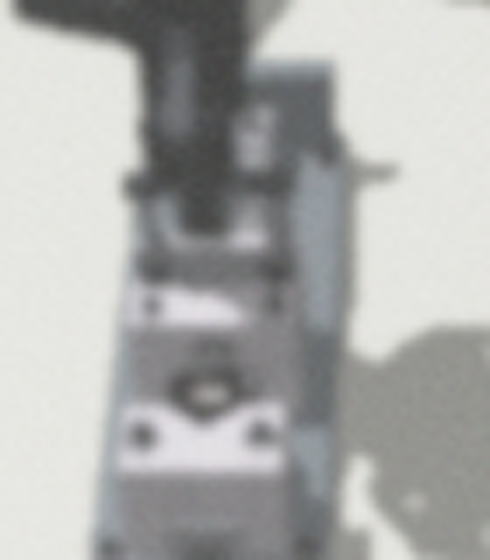

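{"op": "step_arm", "data": {"moves": [[0,0,0,-0.2,0,0,1],[0,0,0,-0.4,0,0,1],[0,0,0,-0.4,0.2,0,1],[0,0,0,-0.4,0.4,0,1],[0,0,0,-0.4,0.5,0,1]]}}

```text
t: 17.55
tcp_pos: [0.5421, -0.1193, 0.0986]
tool_rot: [0.513, -0.485, 0.501, -0.501]
force: [-0.6, -11.3, -8.8]
finger_gap: 0.102
```

{"op": "step_arm", "data": {"moves": [[0,0,0,-0.2,0.1,0,1],[0,0,0,-0.2,0.2,0,1],[0,0,0,-0.2,0.3,0,1]]}}

```text
t: 17.92
tcp_pos: [0.5422, -0.1193, 0.0966]
tool_rot: [0.513, -0.484, 0.501, -0.5]
force: [-3.0, -10.4, 2.8]
finger_gap: 0.099
```

{"op": "step_arm", "data": {"moves": [[0,0,0,0,0.1,0,1],[0,0,0,0.05,0.15,0,1],[0,0,0,0.1,0.15,0,1],[0,0,0,0.15,0.15,0,1],[0,0,0,0.2,0.15,0,1]]}}

```text
t: 18.55
tcp_pos: [0.5421, -0.1198, 0.0965]
tool_rot: [0.513, -0.485, 0.501, -0.501]
force: [-0.5, 3.2, 6.3]
finger_gap: 0.107
```

```bash
python3 d.py .5427 -.118 .102 -89
```

```text
[-0.0042  0.0096  0.0278] [-0.17 -0.55  0.07]
t 18.55 pos [ 0.5421 -0.1198  0.0965] F [-0.5   3.23  6.32] T [0.55 0.11 0.01] gap 0.107 q [-0.41  0.66  1.74 -0.04  0.73  1.16]
```

{"op": "step_arm", "data": {"moves": [[0,0,0,0.12,0.15,0,1],[0,0,0,0.16,0.15,0,1],[0,0,0,0.2,0.15,0,1],[0,0,0,0.25,0.15,0,1]]}}

```text
t: 19.05
tcp_pos: [0.542, -0.1199, 0.0965]
tool_rot: [0.511, -0.486, 0.501, -0.501]
force: [0.0, 6.2, 6.2]
finger_gap: 0.104
```

{"op": "step_arm", "data": {"moves": [[0,0,0,0.12,0.15,0,1],[0,0,0,0.16,0.15,0,1],[0,0,0,0.2,0.15,0,1],[0,0,0,0.25,0.15,0,1]]}}

```text
t: 19.55
tcp_pos: [0.542, -0.12, 0.0965]
tool_rot: [0.51, -0.487, 0.5, -0.502]
force: [-0.7, 5.4, 7.8]
finger_gap: 0.105
```

{"op": "step_arm", "data": {"moves": [[0,0,0,0.2,0.05,0,1],[0,0,0,0.25,0.05,0,1],[0,0,0,0.3,0.05,0,1],[0,0,0,0.35,0.05,0,1]]}}

```text
t: 20.05
tcp_pos: [0.542, -0.1215, 0.0966]
tool_rot: [0.509, -0.488, 0.5, -0.503]
force: [0.9, 7.3, 3.8]
finger_gap: 0.103
```

```bash
python3 d.py .5427 -.118 .102 -89
```

```text
[-0.0048  0.0066  0.0182] [-0.33 -0.55  0.08]
t 20.05 pos [ 0.542  -0.1215  0.0966] F [0.9  7.27 3.76] T [ 1.2  -0.19  0.12] gap 0.103 q [-0.41  0.66  1.74 -0.02  0.73  1.15]
```

{"op": "step_arm", "data": {"moves": [[0,0,0,0.2,0.08,0,1],[0,0,0,0.24,0.08,0,1],[0,0,0,0.28,0.08,0,1],[0,0,0,0.32,0.08,0,1]]}}

```text
t: 20.55
tcp_pos: [0.5421, -0.1224, 0.0966]
tool_rot: [0.508, -0.489, 0.499, -0.503]
force: [1.6, 8.3, 5.6]
finger_gap: 0.104
```

{"op": "step_arm", "data": {"moves": [[0,0,0,0.2,0.08,0,1],[0,0,0,0.24,0.08,0,1],[0,0,0,0.28,0.08,0,1],[0,0,0,0.32,0.08,0,1]]}}

```text
t: 21.05
tcp_pos: [0.5421, -0.1232, 0.0965]
tool_rot: [0.507, -0.49, 0.499, -0.504]
force: [-0.2, 7.0, 5.5]
finger_gap: 0.103
```

{"op": "step_arm", "data": {"moves": [[0,0,0,0.2,0.1,0,1],[0,0,0,0.24,0.1,0,1],[0,0,0,0.28,0.1,0,1],[0,0,0,0.32,0.1,0,1]]}}

```text
t: 21.55
tcp_pos: [0.5421, -0.1239, 0.0964]
tool_rot: [0.506, -0.491, 0.498, -0.505]
force: [2.1, 9.0, 6.4]
finger_gap: 0.102
```

{"op": "step_arm", "data": {"moves": [[0,0,0,0.2,0.1,0,1],[0,0,0,0.24,0.1,0,1],[0,0,0,0.28,0.1,0,1],[0,0,0,0.32,0.1,0,1]]}}

```text
t: 22.05
tcp_pos: [0.5421, -0.1242, 0.0964]
tool_rot: [-0.505, 0.493, -0.497, 0.505]
force: [2.5, 10.2, 6.7]
finger_gap: 0.104
```

{"op": "step_arm", "data": {"moves": [[0,0,0,0.3,0.06,0,1],[0,0,0,0.35,0.06,0,1],[0,0,0,0.4,0.06,0,1],[0,0,0,0.45,0.06,0,1]]}}

```text
t: 22.55
tcp_pos: [0.5421, -0.1277, 0.0951]
tool_rot: [-0.504, 0.493, -0.497, 0.506]
force: [3.3, 7.0, -6.6]
finger_gap: 0.106
```

```bash
python3 d.py .5427 -.118 .102 -89
```

```text
[-0.0045  0.0023  0.0018] [-0.97 -0.69  0.08]
t 22.55 pos [ 0.5421 -0.1277  0.0951] F [ 3.25  7.05 -6.55] T [ 0.99 -0.58  0.15] gap 0.106 q [-0.43  0.66  1.73  0.    0.74  1.12]
```

{"op": "step_arm", "data": {"moves": [[0,0,0,0.05,0.1,0,1],[0,0,0,0.05,0.2,0,1],[0,0,0,0.05,0.3,0,1],[0,0,0,0.0,0.4,0,1]]}}

```text
t: 23.05
tcp_pos: [0.5423, -0.1276, 0.0922]
tool_rot: [-0.504, 0.493, -0.497, 0.506]
force: [-0.9, 4.9, 10.9]
finger_gap: 0.105
```

```bash
python3 d.py .5427 -.118 .102 -89
```

```text
[-0.0047  0.0023  0.0016] [-0.95 -0.98  0.06]
t 23.05 pos [ 0.5423 -0.1276  0.0922] F [-0.87  4.9  10.85] T [0.67 0.15 0.12] gap 0.105 q [-0.43  0.67  1.73  0.    0.74  1.12]
```

{"op": "step_arm", "data": {"moves": [[0,0,0,0,0,0,1],[0,0,0,0,0,0,0.7],[0,0,0,0,0,0,0.5],[0,0,0,0,0,0,0.3],[0,0,0,0,0,0,0.2],[0,0,0,0,0,0,0.2]], "grip_force": 20}}

```text
t: 23.8
tcp_pos: [0.5423, -0.1276, 0.0922]
tool_rot: [-0.504, 0.493, -0.497, 0.506]
force: [0.6, -0.3, -0.7]
finger_gap: 0.404
```

{"op": "step_arm", "data": {"moves": [[0,0,0,0,-1,0,0.2],[0,0,0,0,-3,0,0.2],[0,0,0,0,-7,0,0.2],[0,0,0,0,-12,0,0.2],[0,0,0,4,-16,-5,0.2],[0,0,0,9,-18,-10,0.2],[0,0,0,15,-18,-13,0.2],[0,0,0,20,-18,-14,0.2],[0,0,0,20,-18,-14,0.2]]}}

```text
t: 24.92
tcp_pos: [0.4045, -0.3339, 0.2731]
tool_rot: [-0.503, 0.493, -0.499, 0.504]
force: [0.6, -0.0, 0.4]
finger_gap: 0.405
```

```bash
python3 d.py .5427 -.118 .102 -89
python3 - <<'E'
from meas import *
s=snapshot("side"); t=snapshot("top"); save(s,"side10");save(t,"top10")
a=cv2.resize(s["frame"][150:250,270:340,::-1],None,fx=5,fy=5,interpolation=cv2.INTER_CUBIC)
b=cv2.resize(t["frame"][165:215,290:380,::-1],None,fx=5,fy=5,interpolation=cv2.INTER_CUBIC)
c=np.zeros((500,800,3),np.uint8);c[:,:350]=a;c[:250,350:800]=b;cv2.imwrite("pics/10z.png",c)
P=pts(t); z=P[172:196,320:350,2]*1000
print("bar top",[blob(t,(325,168,350,200),.0955,hi=50)])
np.set_printoptions(linewidth=200); print(z.round(0).astype(int)[::2,::1])
for n,(u,v) in dict(loupe=(245,241),tin=(421,215)).items(): print(n,P[v,u])
print(blob(t,(232,228,260,256),.043,hi=80))
E
```

```text
[-0.0064 -0.0023  0.005 ] [-21.47  17.09  14.04]
t 24.93 pos [ 0.4045 -0.3339  0.2731] F [ 0.56 -0.05  0.39] T [0.04 0.05 0.04] gap 0.405 q [-0.9   0.36  1.66  0.    1.11  0.65]
bar top [[(array([335. , 184.4]), [array([ 540.3, -124.3]), array([58.8,  9.3]), np.float64(0.5)], array([ 540.5, -124.3]))]]
[[                   0                   -1                    3                    2                    1                    1                   -2                    2                    0
                     3                    0                    4                    1                    2                   -2                    1                    1                    2
                     7                    6                   -1                    0                   -2                    4                    1                    2                    2
                     1                    2                    1]
 [                  -2                    0                    0                    1                   -2                    3                    0         
[... 6426 characters left out ...]
                  61                   59                   54                   58                   53 -9223372036854775808                   70                   61                   61
                    60                   59                   58                   60                   57                   11                   10                   12                   12
                    18                   17                   13]]
loupe [0.37563838 0.14350401 0.0413248 ]
tin [ 0.45675532 -0.39216939  0.02653986]
[(array([245.3, 241. ]), [array([376., 142.]), array([38.9, 40.7]), np.float64(21.8)], array([375.7, 142.2]))]<stdin>:8: RuntimeWarning: invalid value encountered in cast
```

View pics/10z.png

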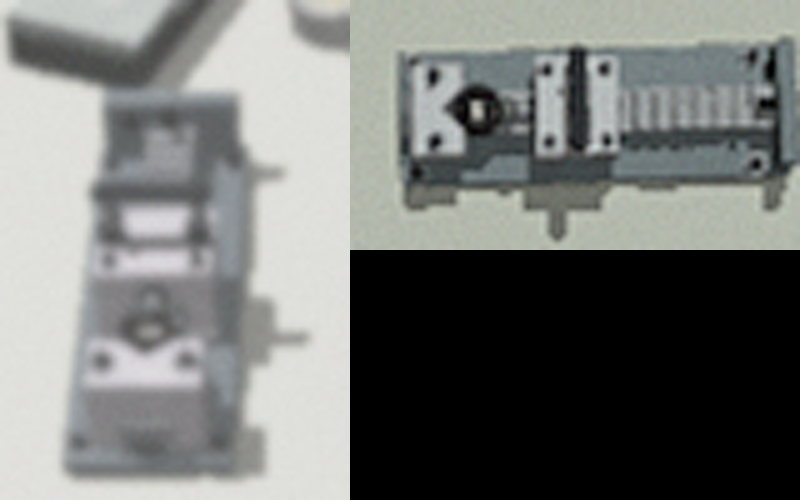

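Run:
```python
from meas import *
t=snapshot("top")
print(ray(t,315.6,186.6,.052)); print(blob(t,(309,178,323,195),.052,hi=70)); print(blob(t,(296,168,322,206),.056,lo=150)[1])
print(pts(t)[183:191,312:320,2].round(3))
print(sense()["force"]); print(sign_off())
```

```text
[ 0.5398931  -0.06776687  0.052     ]
[(array([316.1, 188. ]), [array([537.1, -66.5]), array([34. , 33.8]), np.float64(38.4)], array([538. , -67.3]))]
(array([306.7, 186.2]), [array([540.2, -42. ]), array([55.2, 30.1]), np.float64(1.4)], array([540. , -41.1]))
[[0.051 0.054 0.056 0.052 0.05  0.048 0.054 0.037]
 [0.053 0.053   nan 0.054 0.056 0.054 0.051 0.055]
 [0.054 0.055 0.056 0.052 0.051 0.053 0.055 0.052]
 [0.046 0.053 0.051 0.055 0.055 0.052 0.049 0.055]
 [0.048 0.058 0.052 0.05  0.049 0.055 0.052 0.053]
 [0.052 0.053 0.054 0.054 0.052 0.053 0.053 0.055]
 [0.052 0.053 0.049 0.055 0.052 0.054 0.051 0.035]
 [0.051 0.054 0.055 0.057 0.052 0.051 0.039 0.035]]
[-0.51584136  0.0982882  -0.26053863]
the job is handed in; nothing more can be done
None
```

I loaded the mount and handed the job in at about 25 s. The tooth is down in a notch and the pad is holding the mount in the V; no verdict was reported.

**What I did**
- I stood the mount on the rail in front of the V and let go. Then I gripped the bar, lifted it to about 10 mm and slid the carriage until I judged the pad pressed in about two thirds.
- On lowering, the tooth rested on a land, so I eased the carriage back about 8 mm until it dropped in. I then released the bar and backed the arm off.

**Last checks**
- **Tooth:** the bar's top measured about 95.5 mm, against about 100 mm at the start. The tool also dropped 4.4 mm as the tooth fell, so the lift is about 0.
- **Mount:** it stands upright, with its top at 52–53 mm. In the top camera its centre is at y ≈ -0.067 to -0.068. My home estimate was y ≈ -0.065 from the top camera and -0.068 from the side camera, so it agrees to within 0–3 mm.
- **Pad:** pressed in about 6 mm by the force readings and about 9 mm by the top camera, so roughly 3.4 to 4.1 N. This is inside the allowed 1.75–8.4 N, but not measured directly.
- **Bystanders:** the loupe and tin are where they were. I did not measure the tweezers again, but the arm never went near them.

**What disagreed**
- Camera positions along y differed from the robot's own by about 3 mm.
- Before easing back, the pad's press came out between 13 and 17 mm, depending on the method.

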